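Find the rocker lid that is free and push it open

ROBOT

A 6-joint arm with a two-finger parallel gripper is mounted at the origin on the work surface. World frame = base frame: x ahead of the robot, y to its left, z up, the work surface at z = 0. Lengths are in m, angles in rad, forces in N, time in s.
With the tool pointing down it reaches from about 0.4 to 0.925 m from the base axis. Payload 3.4 kg.
Tool frame: the origin (TCP) lies midway between the tips of the shut fingers; the grasp point (between the pads) lies 19 mm behind it (tcp_to_grasp is the distance from the TCP to the grasp point, in m); z points along the fingers, y is the direction in which the jaws open and shut (so a half turn about z gives the same grasp; the last joint's range is limited). The gripper opens to 85 mm and grips with 20 to 120 N. Pads are 22 mm wide; open, the fingers measure 114 mm over their backs; the gripper's body (76 mm by 85 mm) begins 54 mm behind the grasp point. The pads swing forward as they close: fully open they stand 13 mm farther back than shut.
Start: joints at [-1.23, 0.307, 1.506, -0, 1.328, -0.073], TCP at [0.232, -0.526, 0.231] pointing down, gripper open.
Joint ranges: [-3.12, 3.12], [-1.05, 2.28], [0.14, 2.33], [-1.42, 4.57], [0.1, 2.73], [-2.68, 2.68]. Speed limits (rad/s): [2.57, 2.57, 3.14, 3.14, 3.14, 3.14].

INTERFACE

Orientations are given as a rotation vector (axis times angle).
In Python, from rig import * gives the robot as it stands. The module is installed in compiled form; this text tells all that it offers.
- The arm moves only by the shell command python3 -m creep 'ROWS' [OPENING] [FORCE]. ROWS is JSON, a list of rows, each an object with "travel": the shift along the tool's x, y, z in cm, a list of three; "turn": the turn, a rotation vector about the tool's x, y, z in rad, a list of three. A call has 1 to 10 rows; each row is the pose to reach, as a shift and turn from the pose measured when the call began, along the tool's axes at that moment; what a row does not reach only later rows make up. A row lasts 1/10 s, in which the tool goes at most 50 mm and 8.59 degrees, less where a joint would pass 70% of its speed; a pose out of reach is approached as far as the arm can. A call with a gripper value outside its range is refused whole. OPENING is the finger opening in cm, from 0 to 8.54, set as the call begins (- or left out, the last holds). The fingers move at their own pace and stop on an object; FORCE is the grip in N (left out, the last holds). Time passes only in rows, so rows that repeat a pose let the fingers close. It gives the time, the measured TCP pose, the force and the opening at its end, in the units of the state.
- observe(): the state, without advancing time (a new reading comes with each control period).
- get_image(name): name is "side" or "top" or "wrist"; returns the picture (480x640x3 uint8, red, green, blue); there is no depth.
- calibration(name): a dict with "fovy" (degrees; the focal length in pixels is half the picture's height over the tangent of half this angle, whatever the lens; pixels are square), "cx", "cy" (the principal point, pixels), "D" ([k1, k2, p1, p2, k3] as OpenCV has them; the pictures are not rectified), "cam_to_world" (4x4, takes a point from camera to world coordinates). Camera axes: x right, y down, z forward; pixel columns grow to the right and rows downward; lengths in m; the calibration is good to about 2 mm. A picture is of the moment at which its call begins: read the wrist's pose just before it. calibration takes no time and is no camera call; for the wrist camera it gives the pose at the moment of the call.
- finish_job(): hands the job in, once; it reports no verdict.
The state is a dict: "clock": time; "joint_positions": joint angles; "joint_vel": joint speeds; "joint_torque": joint torques, N m; "ee_pos": TCP position; "orientation": TCP orientation; "wrist_force": force on the tool from outside, world axes, zero at the start; "wrist_torque": the same for the moment, N m; "opening": opening from 0.0 (shut) to 1.0 (fully open).
Only numpy, scipy, OpenCV 4.12 (cv2) and the standard library are available. Lean on these libraries where they do the work, as an engineer would, in place of code of your own. Each camera call takes 0.05 s, during which the arm holds its last target.

TASK

Only one compartment of the orange-red chest of turning blanks has room left: its rocker lid tips, while the other three lids look the same but sit on full compartments. Press the lids one after another on an end with the fingertips until you find the one that rocks, then push that end down until the lid stands fully open and leave it so. Push only: do not pinch a lid, do not force one that will not give, and leave the bottle, the jar and the steel faceplate where they stand.

Things in the scene. Friction and masses are not known exactly. Their poses are not given: they have to be found in the camera images.
- chest: low orange-red wooden chest, fixed to the bench, 152 mm deep (x) by 440 mm long (y) by 90 mm high, with four identical plywood rocker lids in a row along y, 106 mm apart, upper faces flush with its rim. Origin: centre of its underside; x to its far side, y left along the row, z up; turned by up to 17 degrees. One lid is free, a different one each time, unseen from outside
- lid_a_top (a point): middle of the upper face of lid a, first from the left (+y) end of the chest, 6 mm above its pivot; axes turn with the lid (x to the far end, z out of the face). Lid 120 (x) by 90 (y) by 12 mm, in an opening 124 by 94 mm and 82 mm deep. A thin dark line marks the pivot, a flat dark press strip (12 by 40 mm) centred 42 mm to either side of it each end
- lid_b_top (a point): middle of the upper face of lid b, second from the left, 6 mm above its pivot; axes turn with the lid (x to the far end, z out of the face). Lid 120 (x) by 90 (y) by 12 mm, in an opening 124 by 94 mm and 82 mm deep. A thin dark line marks the pivot, a flat dark press strip (12 by 40 mm) centred 42 mm to either side of it each end
- lid_c_top (a point): middle of the upper face of lid c, third from the left, 6 mm above its pivot; axes turn with the lid (x to the far end, z out of the face). Lid 120 (x) by 90 (y) by 12 mm, in an opening 124 by 94 mm and 82 mm deep. A thin dark line marks the pivot, a flat dark press strip (12 by 40 mm) centred 42 mm to either side of it each end
- lid_d_top (a point): middle of the upper face of lid d, fourth from the left, at the right (-y) end, 6 mm above its pivot; axes turn with the lid (x to the far end, z out of the face). Lid 120 (x) by 90 (y) by 12 mm, in an opening 124 by 94 mm and 82 mm deep. A thin dark line marks the pivot, a flat dark press strip (12 by 40 mm) centred 42 mm to either side of it each end
- lid_a (a joint): angle of lid a about its pivot (along the chest's y): 0 shut, positive near (-x) end down, negative far end down, stops at +-0.95. A free lid gives to 1 to 3 N on a press strip and stays where it is left; one over a full compartment gives about 2 mm (0.05 rad) at its ends either way, then stops solid
- lid_b (a joint): angle of lid b about its pivot (along the chest's y): 0 shut, positive near (-x) end down, negative far end down, stops at +-0.95. A free lid gives to 1 to 3 N on a press strip and stays where it is left; one over a full compartment gives about 2 mm (0.05 rad) at its ends either way, then stops solid
- lid_c (a joint): angle of lid c about its pivot (along the chest's y): 0 shut, positive near (-x) end down, negative far end down, stops at +-0.95. A free lid gives to 1 to 3 N on a press strip and stays where it is left; one over a full compartment gives about 2 mm (0.05 rad) at its ends either way, then stops solid
- lid_d (a joint): angle of lid d about its pivot (along the chest's y): 0 shut, positive near (-x) end down, negative far end down, stops at +-0.95. A free lid gives to 1 to 3 N on a press strip and stays where it is left; one over a full compartment gives about 2 mm (0.05 rad) at its ends either way, then stops solid
- finish: a small amber bottle of wood finish with a red cap, 56 mm across and 130 mm tall, standing loose on the bench beside the chest; origin: centre of its underside. Only a bystander
- wax: a squat orange jar of wax with a black cap, 68 mm across and 55 mm tall, standing loose on the bench beside the chest; origin: centre of its underside. Only a bystander
- faceplate: a bare steel lathe faceplate, a flange 90 mm across with a hub 42 mm across, 34 mm tall in all, standing loose on the bench beside the chest; origin: centre of its underside. Only a bystander

How it is judged:
On the way, in this order (a step that is already met when the one before it is completed fails the run):
1. the free lid rocks under the fingertips ((((value of joint lid_a above 0.1 rad or value of joint lid_a below -0.1 rad) and contact force between the fingers and lid_a above 0.2 N) or ((value of joint lid_b above 0.1 rad or value of joint lid_b below -0.1 rad) and contact force between the fingers and lid_b above 0.2 N) or ((value of joint lid_c above 0.1 rad or value of joint lid_c below -0.1 rad) and contact force between the fingers and lid_c above 0.2 N) or ((value of joint lid_d above 0.1 rad or value of joint lid_d below -0.1 rad) and contact force between the fingers and lid_d above 0.2 N))), for 0.02 s.
2. that lid is pushed open (((value of joint lid_a above 0.75 rad or value of joint lid_a below -0.75 rad) or (value of joint lid_b above 0.75 rad or value of joint lid_b below -0.75 rad) or (value of joint lid_c above 0.75 rad or value of joint lid_c below -0.75 rad) or (value of joint lid_d above 0.75 rad or value of joint lid_d below -0.75 rad))), for 0.1 s.
At the end, for the whole second after the job is handed in: One lid stands still, tipped at least 0.75 rad (43 degrees) either way, and the other three are shut (within 0.12 rad of level) ((((value of joint lid_a above 0.75 rad or value of joint lid_a below -0.75 rad) and value of joint lid_b between -0.12 and 0.12 rad and value of joint lid_c between -0.12 and 0.12 rad and value of joint lid_d between -0.12 and 0.12 rad and velocity of joint lid_a between -0.05 and 0.05 rad/s) or ((value of joint lid_b above 0.75 rad or value of joint lid_b below -0.75 rad) and value of joint lid_a between -0.12 and 0.12 rad and value of joint lid_c between -0.12 and 0.12 rad and value of joint lid_d between -0.12 and 0.12 rad and velocity of joint lid_b between -0.05 and 0.05 rad/s) or ((value of joint lid_c above 0.75 rad or value of joint lid_c below -0.75 rad) and value of joint lid_a between -0.12 and 0.12 rad and value of joint lid_b between -0.12 and 0.12 rad and value of joint lid_d between -0.12 and 0.12 rad and velocity of joint lid_c between -0.05 and 0.05 rad/s) or ((value of joint lid_d above 0.75 rad or value of joint lid_d below -0.75 rad) and value of joint lid_a between -0.12 and 0.12 rad and value of joint lid_b between -0.12 and 0.12 rad and value of joint lid_c between -0.12 and 0.12 rad and velocity of joint lid_d between -0.05 and 0.05 rad/s))); the robot touches nothing.
It fails at once if the finish was moved by more than 20 mm (distance of finish from where it was at the start of the episode above 0.02 m).
It fails at once if the wax was moved by more than 20 mm (distance of wax from where it was at the start of the episode above 0.02 m).
It fails at once if the faceplate was moved by more than 20 mm (distance of faceplate from where it was at the start of the episode above 0.02 m).
It fails at once if the chest or a lid was pressed with more than 50 N (contact force between the fingers and chest above 50 N).
It fails at once if a lid was pinched (gripped on its upper face and its underside at once) ((contact force between the fingers and lid_a_c0 above 2 N and contact force between the fingers and lid_a_c1 above 2 N) or (contact force between the fingers and lid_b_c0 above 2 N and contact force between the fingers and lid_b_c1 above 2 N) or (contact force between the fingers and lid_c_c0 above 2 N and contact force between the fingers and lid_c_c1 above 2 N) or (contact force between the fingers and lid_d_c0 above 2 N and contact force between the fingers and lid_d_c1 above 2 N)).
It also fails if it takes over 48 s, if anything falls off the work surface, if the arm or the gripper's body presses on something with over 40 N, if the wrist force passes 120 N, or if a joint passes its speed limit or range.

## Working session

There is one attempt and no reset: what is moved stays moved. The work goes in short steps, Python scripts to look and compute and a shell command to move; the robot and the scene stay as the last step left them, time stands still between calls to the robot, and variables do not carry over. Pictures are saved under pics/ and viewed, and the job is handed in when it is done.

```bash
mkdir -p pics
python3 - <<'E'
from rig import *
import cv2
for n in ["side","top","wrist"]:
    c=calibration(n); print(n,c["fovy"],c["cx"],c["cy"],c["D"]);print(c["cam_to_world"])
    cv2.imwrite(f"pics/{n}0.png",get_image(n)[:,:,::-1])
print(observe())
E
```

```text
side 54.571648103007526 318.17090779984 237.21452685695076 [-0.07741079  0.          0.          0.          0.        ]
[[ 0.78650863 -0.332921    0.52016131  0.22339086]
 [-0.61711774 -0.45622642  0.64111088 -0.37627335]
 [ 0.02387206 -0.82524    -0.56427747  0.4598785 ]
 [ 0.          0.          0.          1.        ]]
top 54.89839700623498 316.5128352045218 243.423577165488 [-0.07758024  0.          0.          0.          0.        ]
[[ 0.01436518 -0.98790138  0.15441664  0.44263379]
 [-0.99986927 -0.0153387  -0.00511488  0.04463866]
 [ 0.00742154 -0.15432297 -0.98799258  0.71017536]
 [ 0.          0.          0.          1.        ]]
wrist 60.767689542076944 318.8719448156154 238.80090595798714 [-0.00073903  0.          0.          0.          0.        ]
[[ 0.40318629 -0.86916804 -0.286335    0.30498285]
 [-0.91511713 -0.38335445 -0.12489999 -0.49396114]
 [-0.00120872  0.31238803 -0.94995382  0.37259817]
 [ 0.          0.          0.          1.        ]]
{'clock': 0.15, 'joint_positions': array([-1.22953574e+00,  3.07394025e-01,  1.50739006e+00,  5.37960584e-06,
        1.32841649e+00, -7.35025194e-02]), 'joint_vel': array([-0.00130909, -0.00218788, -0.00356565, -0.00041309, -0.00065071,
        0.00101314]), 'joint_torque': array([-6.50034531e-05, -4.57978749e+01, -2.52219164e+01, -3.41330388e-04,
        8.45525617e-03,  2.19753559e-06]), 'ee_pos': array([ 0.23150369, -0.52573876,  0.23059043]), 'orientation': array([-3.07271935e+00, -6.46518242e-01,  3.28834751e-04]), 'wrist_force': array([-0.1009729 ,  0.07459157, -1.60712932]), 'wrist_torque': array([-0.00835647,  0.02891158, -0.02764029]), 'opening': 0.9993763394535959}
```

View pics/side0.png

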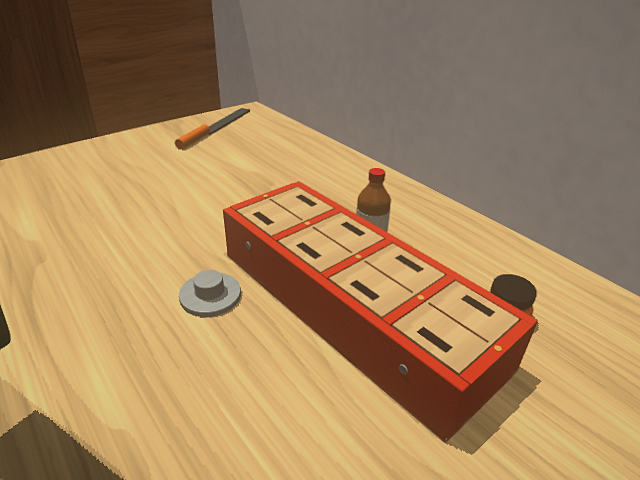

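View pics/top0.png

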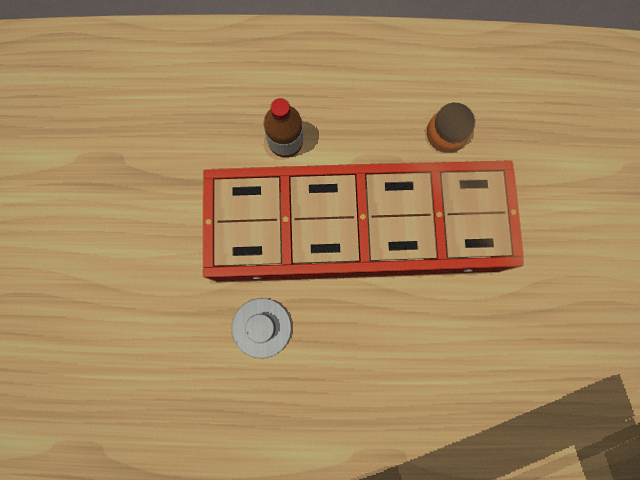

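The side and top views both show the chest with all 8 strips: lid a is leftmost in top (near strip 247,251) and lid d is rightmost (479,243). The faceplate is on the near side at (262,328) in top, and the bottle (283,130) and jar (452,127) are on the far side. I'll triangulate the strips from both views.

```bash
cat > h.py <<'E'
import numpy as np, cv2
def K(c,h=480):
    f=h/2/np.tan(np.radians(c["fovy"])/2); return np.array([[f,0,c["cx"]],[0,f,c["cy"]],[0,0,1]])
def P(c): return np.linalg.inv(np.array(c["cam_to_world"]))[:3]
def und(c,p): return cv2.undistortPoints(np.array(p,float).reshape(-1,1,2),K(c),np.array(c["D"])).reshape(-1,2)
def tri(c1,p1,c2,p2):
    X=cv2.triangulatePoints(P(c1),P(c2),und(c1,p1).T,und(c2,p2).T); return (X[:3]/X[3]).T
def plane(c,p,z):
    u=und(c,p); T=np.array(c["cam_to_world"]); d=np.c_[u,np.ones(len(u))]@T[:3,:3].T; o=T[:3,3]
    return o+d*((z-o[2])/d[:,2])[:,None]
def proj(c,X):
    p=P(c); return cv2.projectPoints(np.array(X,float).reshape(-1,1,3),cv2.Rodrigues(p[:,:3])[0],p[:,3],K(c),np.array(c["D"]))[0].reshape(-1,2)
E
python3 - <<'E'
from rig import *
from h import *
def strips(n,guess):
    im=cv2.imread(f"pics/{n}0.png"); m=(im.max(2)<75).astype('uint8')
    # thr
    k,l,s,ce=cv2.connectedComponentsWithStats(m)
    out=[]
    for g in guess:
        i=min([i for i in range(1,k) if 60<s[i,4]<900],key=lambda i:np.hypot(*(ce[i]-g))); out.append(ce[i]); print(n,g,ce[i].round(1),s[i])
    return out
t=strips("top",[(247,251),(246,191),(325,248),(323,188),(403,245),(399,186),(479,243),(474,184)])
s=strips("side",[(263,218),(306,200),(308,250),(353,229),(365,290),(409,263),(434,339),(478,306)])
ct,cs=calibration("top"),calibration("side")
X=tri(ct,t,cs,s);print(X.round(4)); print(plane(ct,t,.09).round(4))
mid=(X[::2]+X[1::2])/2; print("pitch",np.linalg.norm(np.diff(mid,axis=0),axis=1),"span",np.linalg.norm(X[1::2]-X[::2],axis=1))
d=mid[0]-mid[3]; print("yaw",np.arctan2(-d[0],d[1]), "centre",mid.mean(0))
print("bystanders",plane(ct,[(262,328)],.01),plane(ct,[(280,107)],.13),plane(ct,[(455,123)],.055))
E
```

```text
top (247, 251) [247.1 250.5] [233 246  29  10 239]
top (246, 191) [246.6 190.5] [233 187  28   8 223]
top (325, 248) [324.9 247.9] [311 244  29   9 241]
top (323, 188) [322.7 188. ] [309 184  29   9 235]
top (403, 245) [402.7 245.3] [389 241  28   9 231]
top (399, 186) [398.8 185.8] [385 182  28   9 214]
top (479, 243) [477.8 242.7] [465 239  28   9 216]
top (474, 184) [477.8 242.7] [465 239  28   9 216]
side (263, 218) [308.3 250.2] [297 243  23  15 114]
side (306, 200) [308.3 250.2] [297 243  23  15 114]
side (308, 250) [308.3 250.2] [297 243  23  15 114]
side (353, 229) [308.3 250.2] [297 243  23  15 114]
side (365, 290) [364.5 289.8] [351 281  28  19 163]
side (409, 263) [364.5 289.8] [351 281  28  19 163]
side (434, 339) [433.9 339. ] [417 327  35  25 260]
side (478, 306) [479.  305.8] [463 296  31  20 121]
[[ 0.5673  0.1266  0.0169]
 [ 0.6422  0.1604 -0.0332]
 [ 0.5347  0.0294  0.0885]
 [ 0.5934  0.0491  0.0645]
 [ 0.5399 -0.077   0.0889]
 [ 0.6025 -0.0609  0.06  ]
 [ 0.5455 -0.1821  0.0879]
 [ 0.5598 -0.189   0.1261]]
[[ 0.5284  0.1355  0.09  ]
 [ 0.6123  0.1394  0.09  ]
 [ 0.5336  0.0299  0.09  ]
 [ 0.6174  0.0339  0.09  ]
 [ 0.5389 -0.0761  0.09  ]
 [ 0.6226 -0.0719  0.09  ]
 [ 0.544  -0.1804  0.09  ]
 [ 0.544  -0.1804  0.09  ]]
pitch [0.14031771 0.1084586  0.1224626 ] span [0.09623379 0.06644158 0.07072036 0.0414433 ]
yaw -0.1571691988483503 centre [ 0.57315498 -0.01794563  0.06246166]
bystanders [[0.422814   0.12068031 0.01      ]] [[0.71782075 0.09328962 0.13      ]] [[ 0.73349794 -0.16652034  0.055     ]]
```

Near strips b, c and d triangulate to z≈0.088, which agrees with the 0.09 in the text. The 84 mm strip span and 106 mm pitch also agree, and the yaw is about +0.048. The other pairs were mismatched blobs, so I'm ignoring them. Next I'll work out the travel to near strip d.

```bash
cat >> h.py <<'E'
from scipy.spatial.transform import Rotation as R
YAW=0.048
NEAR=dict(a=(.5284,.1355),b=(.5336,.0299),c=(.5389,-.0761),d=(.544,-.1804))
def togo(o,p,yaw=YAW):
    T=R.from_rotvec(o["orientation"]); G=R.from_euler('z',yaw)*R.from_euler('x',np.pi)
    print("travel cm",(T.inv().apply(np.array(p)-o["ee_pos"])*100).round(2),"turn",(T.inv()*G).as_rotvec().round(3),"ee",o["ee_pos"].round(4),"F",o["wrist_force"].round(2))
E
python3 - <<'E'
from rig import *
from h import *
togo(observe(),(*NEAR['d'],.13))
E
```

```text
travel cm [ 42.51 -19.    10.09] turn [-0.002  0.     0.367] ee [ 0.2315 -0.5257  0.2306] F [-0.1   0.07 -1.61]
```

```bash
python3 -m creep '[{"travel":[4.25,-1.9,1.0],"turn":[0,0,0.1]},{"travel":[8.5,-3.8,2.0],"turn":[0,0,0.2]},{"travel":[12.75,-5.7,3.0],"turn":[0,0,0.3]},{"travel":[17,-7.6,4],"turn":[0,0,0.367]},{"travel":[21.25,-9.5,5],"turn":[0,0,0.367]},{"travel":[25.5,-11.4,6],"turn":[0,0,0.367]},{"travel":[29.75,-13.3,7],"turn":[0,0,0.367]},{"travel":[34,-15.2,8],"turn":[0,0,0.367]},{"travel":[38.25,-17.1,9],"turn":[0,0,0.367]},{"travel":[42.5,-19,10],"turn":[0,0,0.367]}]' 0 20
python3 - <<'E'
from rig import *
from h import *
togo(observe(),(*NEAR['d'],.10))
E
```

```text
clock: 1.15
ee_pos: [0.5448, -0.1788, 0.1303]
orientation: [-3.139, -0.075, 0.001]
wrist_force: [-0.0, -1.0, -0.2]
opening: 0.006
travel cm [-0.08  0.17  3.03] turn [-0.002  0.001 -0.   ] ee [ 0.5448 -0.1788  0.1303] F [-0.01 -1.02 -0.18]
```

```bash
python3 -m creep '[{"travel":[-0.1,0.15,1.5],"turn":[0,0,0]},{"travel":[-0.1,0.15,3.0],"turn":[0,0,0]},{"travel":[-0.1,0.15,3.5],"turn":[0,0,0]},{"travel":[-0.1,0.15,3.5],"turn":[0,0,0]},{"travel":[-0.1,0.15,3.5],"turn":[0,0,0]}]'
python3 - <<'E'
from rig import *
from h import *
togo(observe(),(*NEAR['d'],.09))
for n in ["wrist","side"]: cv2.imwrite(f"pics/{n}1.png",get_image(n)[:,:,::-1])
E
```

```text
clock: 1.65
ee_pos: [0.5439, -0.1807, 0.0957]
orientation: [-3.139, -0.074, 0.001]
wrist_force: [-0.9, 0.4, 0.1]
opening: -0.003
travel cm [ 0.01 -0.03  0.57] turn [-0.001  0.    -0.001] ee [ 0.5439 -0.1807  0.0957] F [-0.93  0.37  0.1 ]
```

View pics/side1.png

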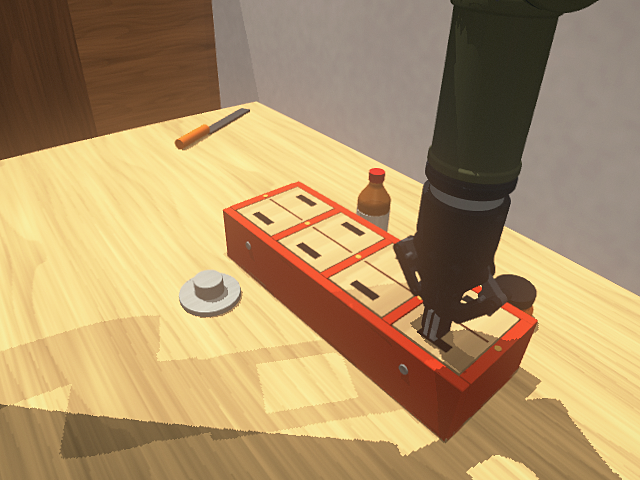

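View pics/wrist1.png

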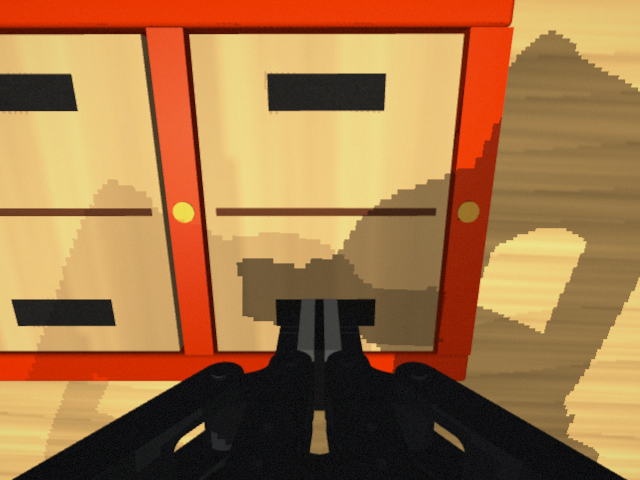

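The shut fingertips stand right over lid d's near strip (wrist 325,312; side 433,338). I'm easing down now.

```bash
python3 -m creep '[{"travel":[0,0,0.2],"turn":[0,0,0]},{"travel":[0,0,0.4],"turn":[0,0,0]},{"travel":[0,0,0.6],"turn":[0,0,0]},{"travel":[0,0,0.6],"turn":[0,0,0]}]'
python3 -m creep '[{"travel":[0,0,0.1],"turn":[0,0,0]},{"travel":[0,0,0.15],"turn":[0,0,0]},{"travel":[0,0,0.15],"turn":[0,0,0]}]'
```

```text
clock: 2.15
ee_pos: [0.5441, -0.181, 0.09]
orientation: [-3.14, -0.074, -0.001]
wrist_force: [0.4, -0.5, -0.5]
opening: -0.0
clock: 2.45
ee_pos: [0.544, -0.181, 0.0889]
orientation: [-3.14, -0.074, -0.001]
wrist_force: [-0.8, -0.1, 4.1]
opening: -0.003
```

```bash
python3 -m creep '[{"travel":[0,0,0.1],"turn":[0,0,0]},{"travel":[0,0,0.1],"turn":[0,0,0]}]'
python3 -m creep '[{"travel":[0,0,0.1],"turn":[0,0,0]},{"travel":[0,0,0.1],"turn":[0,0,0]}]'
```

```text
clock: 2.65
ee_pos: [0.5441, -0.181, 0.0889]
orientation: [-3.14, -0.074, -0.002]
wrist_force: [-2.5, 1.0, 8.6]
opening: 0.002
clock: 2.85
ee_pos: [0.5441, -0.181, 0.0888]
orientation: [-3.141, -0.074, -0.002]
wrist_force: [-2.0, 0.3, 9.4]
opening: -0.001
```

```bash
python3 -m creep '[{"travel":[0,0,0.1],"turn":[0,0,0]},{"travel":[0,0,0.2],"turn":[0,0,0]},{"travel":[0,0,0.2],"turn":[0,0,0]}]'
python3 - <<'E'
from rig import *
from h import *
cv2.imwrite("pics/wrist2.png",get_image("wrist")[:,:,::-1])
togo(observe(),(*NEAR['c'],.10))
E
```

```text
clock: 3.15
ee_pos: [0.5441, -0.181, 0.0888]
orientation: [3.14, 0.074, 0.004]
wrist_force: [-3.9, 0.3, 14.2]
opening: -0.001
travel cm [ -0.02 -10.51  -1.13] turn [ 0.    -0.002 -0.001] ee [ 0.5441 -0.1811  0.0887] F [-4.51  1.35 14.8 ]
```

View pics/wrist2.png

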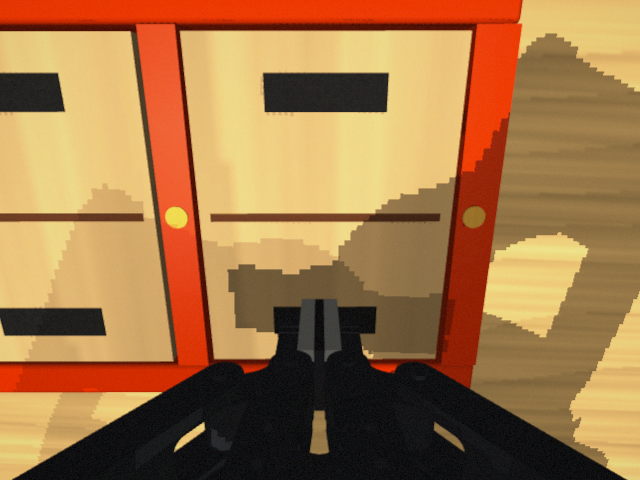

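Lid d stays solid at 15 N and still looks level, so it is over a full compartment. I'll lift and move to lid c.

```bash
python3 -m creep '[{"travel":[0,0,-1.5],"turn":[0,0,0]},{"travel":[0,-4,-2],"turn":[0,0,0]},{"travel":[0,-8,-2],"turn":[0,0,0]},{"travel":[0,-10.5,-2],"turn":[0,0,0]},{"travel":[0,-10.5,-0.7],"turn":[0,0,0]},{"travel":[0,-10.5,-0.7],"turn":[0,0,0]},{"travel":[0,-10.5,-0.7],"turn":[0,0,0]}]'
python3 - <<'E'
from rig import *
from h import *
togo(observe(),(*NEAR['c'],.09))
E
```

```text
clock: 3.9
ee_pos: [0.5389, -0.0762, 0.0954]
orientation: [3.14, 0.075, 0.003]
wrist_force: [-0.0, -0.6, -0.4]
opening: -0.001
travel cm [-0.   -0.01  0.54] turn [ 0.    -0.002 -0.   ] ee [ 0.5389 -0.0762  0.0954] F [-0.05 -0.64 -0.43]
```

```bash
python3 -m creep '[{"travel":[0,0,0.2],"turn":[0,0,0]},{"travel":[0,0,0.4],"turn":[0,0,0]},{"travel":[0,0,0.55],"turn":[0,0,0]},{"travel":[0,0,0.65],"turn":[0,0,0]},{"travel":[0,0,0.7],"turn":[0,0,0]},{"travel":[0,0,0.7],"turn":[0,0,0]}]'
python3 -m creep '[{"travel":[0,0,0.1],"turn":[0,0,0]},{"travel":[0,0,0.2],"turn":[0,0,0]},{"travel":[0,0,0.2],"turn":[0,0,0]}]'
```

```text
clock: 4.5
ee_pos: [0.539, -0.0764, 0.0885]
orientation: [3.14, 0.074, 0.003]
wrist_force: [-0.2, -0.1, 0.9]
opening: -0.0
clock: 4.8
ee_pos: [0.5388, -0.0764, 0.0864]
orientation: [3.14, 0.075, 0.002]
wrist_force: [-1.0, -0.8, 1.3]
opening: 0.003
```

Lid c gives at about 1 N and is already past where d stopped. I'll press further.

```bash
python3 -m creep '[{"travel":[0,0,0.1],"turn":[0,0,0]},{"travel":[0,0,0.2],"turn":[0,0,0]},{"travel":[0,0,0.3],"turn":[0,0,0]},{"travel":[0,0,0.3],"turn":[0,0,0]}]'
python3 -m creep '[{"travel":[0,0,0.15],"turn":[0,0,0]},{"travel":[0,0,0.3],"turn":[0,0,0]},{"travel":[0,0,0.45],"turn":[0,0,0]},{"travel":[0,0,0.6],"turn":[0,0,0]},{"travel":[0,0,0.6],"turn":[0,0,0]}]'
```

```text
clock: 5.2
ee_pos: [0.5388, -0.0764, 0.0832]
orientation: [3.14, 0.075, 0.002]
wrist_force: [-0.6, -1.2, 0.5]
opening: -0.004
clock: 5.7
ee_pos: [0.5391, -0.0763, 0.077]
orientation: [3.14, 0.074, 0.003]
wrist_force: [0.0, 0.1, 1.0]
opening: -0.004
```

It keeps giving at about 1 N, so lid c is free. I'll push it down and look.

```bash
python3 -m creep '[{"travel":[0,0,0.25],"turn":[0,0,0]},{"travel":[0,0,0.5],"turn":[0,0,0]},{"travel":[0,0,0.75],"turn":[0,0,0]},{"travel":[0,0,1.0],"turn":[0,0,0]},{"travel":[0,0,1.25],"turn":[0,0,0]},{"travel":[0,0,1.4],"turn":[0,0,0]},{"travel":[0,0,1.4],"turn":[0,0,0]}]'
python3 - <<'E'
from rig import *
from h import *
for n in ["wrist","side"]: cv2.imwrite(f"pics/{n}3.png",get_image(n)[:,:,::-1])
E
```

```text
clock: 6.4
ee_pos: [0.5386, -0.0762, 0.0625]
orientation: [3.141, 0.075, 0.001]
wrist_force: [0.4, 0.2, 0.7]
opening: 0.005
```

View pics/side3.png

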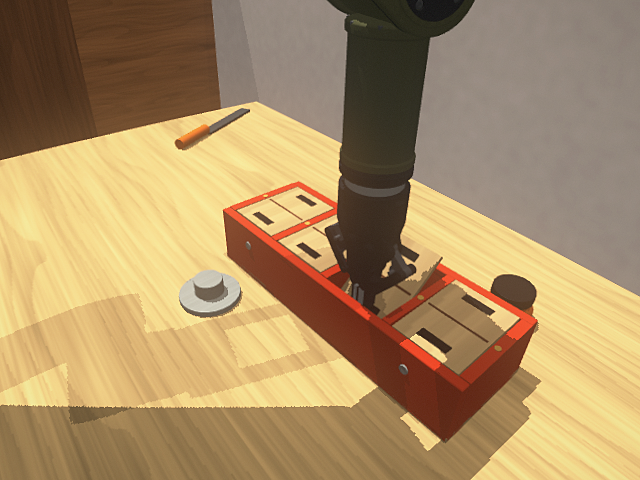

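View pics/wrist3.png

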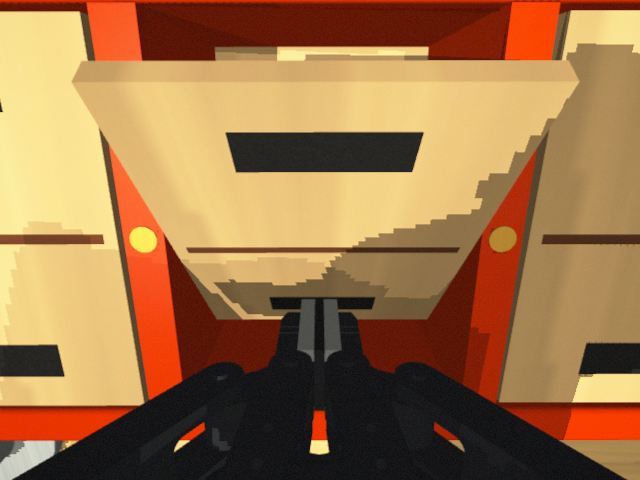

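Lid c is well tipped, with its near end down and its far edge raised (wrist row 70). The fingertips rest on the near strip (322,303). I'll go on in small steps to the stop.

```bash
python3 -m creep '[{"travel":[0,0,0.2],"turn":[0,0,0]},{"travel":[0,0,0.4],"turn":[0,0,0]},{"travel":[0,0,0.6],"turn":[0,0,0]},{"travel":[0,0,0.8],"turn":[0,0,0]},{"travel":[0,0,0.8],"turn":[0,0,0]}]'
python3 -m creep '[{"travel":[0,0,0.1],"turn":[0,0,0]},{"travel":[0,0,0.2],"turn":[0,0,0]},{"travel":[0,0,0.3],"turn":[0,0,0]},{"travel":[0,0,0.3],"turn":[0,0,0]}]'
```

```text
clock: 7.0
ee_pos: [0.5385, -0.0762, 0.0543]
orientation: [-3.141, -0.074, -0.0]
wrist_force: [-0.2, 1.3, 0.0]
opening: -0.001
clock: 7.4
ee_pos: [0.5384, -0.0762, 0.0512]
orientation: [-3.141, -0.074, -0.0]
wrist_force: [0.1, -0.1, -0.1]
opening: 0.002
```

```bash
python3 -m creep '[{"travel":[0,0,0.1],"turn":[0,0,0]},{"travel":[0,0,0.2],"turn":[0,0,0]},{"travel":[0,0,0.3],"turn":[0,0,0]},{"travel":[0,0,0.3],"turn":[0,0,0]}]'
python3 - <<'E'
from rig import *
from h import *
for n in ["wrist"]: cv2.imwrite(f"pics/{n}4.png",get_image(n)[:,:,::-1])
E
```

```text
clock: 7.8
ee_pos: [0.5383, -0.0761, 0.048]
orientation: [-3.141, -0.074, 0.0]
wrist_force: [-0.4, -0.2, 1.1]
opening: 0.003
```

View pics/wrist4.png

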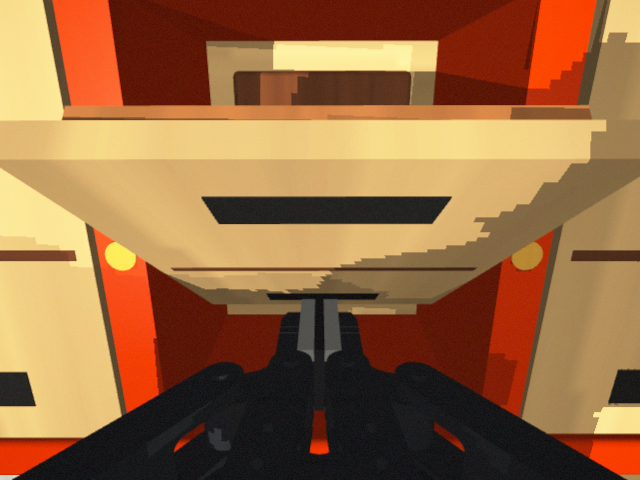

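Lid c is now steep: its underside shows and the far edge is at row 140. I'll take one more small push to feel for the stop.

```bash
python3 -m creep '[{"travel":[0,0,0.1],"turn":[0,0,0]},{"travel":[0,0,0.2],"turn":[0,0,0]},{"travel":[0,0,0.2],"turn":[0,0,0]}]'
python3 -m creep '[{"travel":[0,0,0.1],"turn":[0,0,0]},{"travel":[0,0,0.2],"turn":[0,0,0]},{"travel":[0,0,0.2],"turn":[0,0,0]}]'
```

```text
clock: 8.15
ee_pos: [0.5379, -0.0761, 0.0461]
orientation: [-3.141, -0.075, 0.001]
wrist_force: [-0.8, -0.2, 2.9]
opening: -0.003
clock: 8.45
ee_pos: [0.5372, -0.0762, 0.0447]
orientation: [3.141, 0.075, -0.003]
wrist_force: [-4.5, -0.7, 9.1]
opening: 0.002
```

The force rises to 9 N with a backward push, so the lid is at its stop. I'll back off slightly and rise straight out.

```bash
python3 -m creep '[{"travel":[-0.1,0,-0.3],"turn":[0,0,0]},{"travel":[-0.2,0,-0.8],"turn":[0,0,0]},{"travel":[-0.2,0,-2],"turn":[0,0,0]},{"travel":[-0.2,0,-4],"turn":[0,0,0]},{"travel":[-0.2,0,-7],"turn":[0,0,0]},{"travel":[-2,0,-11],"turn":[0,0,0]},{"travel":[-6,0,-13],"turn":[0,0,0]},{"travel":[-10,0,-15],"turn":[0,0,0]},{"travel":[-13,0,-17],"turn":[0,0,0]},{"travel":[-13,0,-17],"turn":[0,0,0]}]'
python3 - <<'E'
from rig import *
from h import *
for n in ["side","top"]: cv2.imwrite(f"pics/{n}5.png",get_image(n)[:,:,::-1])
E
```

```text
clock: 9.45
ee_pos: [0.4048, -0.0822, 0.2178]
orientation: [3.139, 0.074, 0.001]
wrist_force: [0.4, 0.4, 0.3]
opening: -0.0
```

View pics/side5.png

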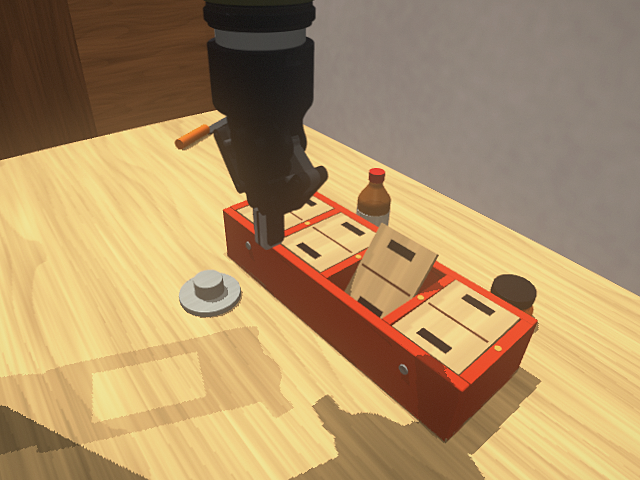

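View pics/top5.png

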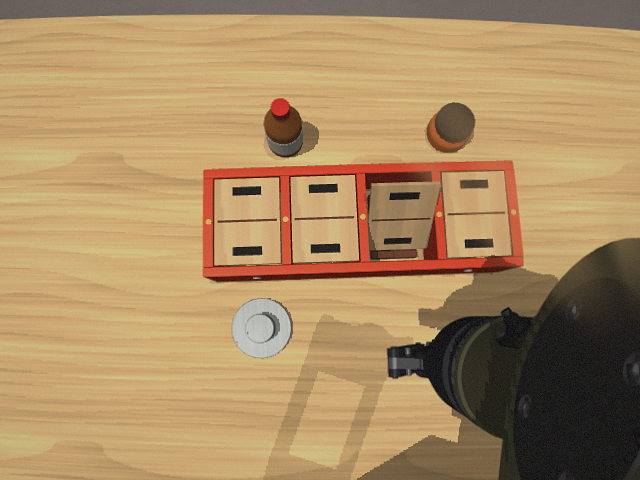

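The arm is clear, lid c stands open, the other lids are level and the bystanders are in their old places. I'll measure the tilt from the far strip: top (404,196), side (401,250).

Run:
```python
from rig import *
from h import *
ct,cs=calibration("top"),calibration("side")
X=tri(ct,[(404,196),(402.5,219.5)],cs,[(401,250),(386,281)]);print(X.round(4))
d=X[0]-X[1]; print("len",np.linalg.norm(d),"tilt",np.arctan2(d[2],np.hypot(*d[:2])))
a=cv2.imread("pics/top0.png").astype(int);b=cv2.imread("pics/top5.png").astype(int)
D=np.abs(a-b).max(2)
for n,(x,y,w,h) in dict(finish=(262,95,42,62),wax=(425,100,52,55),plate=(230,296,64,64),a=(214,176,66,90),b=(291,174,66,90),d=(442,170,66,88)).items(): print(n,(D[y:y+h,x:x+w]>40).mean().round(3))
print(observe()["wrist_force"].round(2),observe()["clock"])
```

```text
[[ 0.6012 -0.0739  0.1204]
 [ 0.5766 -0.0779  0.0851]]
len 0.04319563853899035 tilt 0.9556548189420574
finish 0.0
wax 0.0
plate 0.0
a 0.0
b 0.0
d 0.028
[0.34 0.86 0.55] 9.55
```

```bash
python3 -c "
from rig import *
print(finish_job())"
```

```text
the job is handed in; nothing more can be done
None
```

Lid c is the free one. I pushed its near end down to the stop, left it standing open and handed the job in at about 9.6 s of the 48 s; the hand-in gives no verdict.

- **Finding it:** I pressed lid d first, and it stayed solid at about 15 N. Lid c gave at about 1 N. I never pressed lids a and b. The fingers stayed shut throughout, and the highest force I read on the lids was about 15 N.
- **Opening it:** at the stop the force rose to about 9 N, and I then withdrew the arm clear of everything.
- **Last checks:** lid c's tilt from the top and side views came out at 0.96 rad. The far strip measured 43 mm from the pivot line against the stated 42 mm.
- **Bystanders and other lids:** before and after top pictures show no change at the bottle, jar, faceplate, or lids a and b. In the lid d window 3% of the pixels changed; I took that to be lid c's raised edge or its shadow but did not check it. In both pictures lid d looks shut.
- **A check that failed:** in the first two-view measurement some strips were matched to the wrong blobs. I relied only on the near strips of b, c and d, which gave a height of 0.088 to 0.089 m against the stated 0.090 m.

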